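Layer a small clutch pack on the platen

ROBOT

A 6-joint arm with a two-finger parallel gripper is mounted at the origin on a cart in front of the work surface, level with it; the furniture and walls round the work are solid. World frame = base frame: x ahead of the robot, y to its left, z up, the work surface at z = 0. Lengths are in m, angles in rad, forces in N, time in s.
With the tool pointing down it reaches from about 0.225 to 0.725 m from the base axis. Payload 3.1 kg.
Tool frame: the origin (TCP) lies on the centre line of the jaws, within the pads' length; the fingertips stand ctrl.tip_extent ahead of it and the grasp point (between the pads) lies 6 mm ahead of it (ctrl.tip_extent is the distance from the TCP to the fingertips, in m); z points along the fingers, y is the line along which they close (so a half turn about z gives the same grasp; the last joint's range is limited). The gripper opens to 85 mm and grips with 20 to 120 N. Pads are 22 mm wide; open, the fingers measure 114 mm over their backs; the gripper's body (76 mm by 85 mm) begins 54 mm behind the grasp point. The pads swing forward as they close: fully open they stand 13 mm farther back than shut.
Start: joints at [-1.44, 0.048, 0.099, 1.622, 0, 1.443], TCP at [0.134, -0.508, 0.256] pointing down, gripper open.
Joint ranges: [-2.91, 2.91], [-0.99, 1.94], [-1.21, 1.42], [-2.12, 2.29], [-1.49, 1.47], [-3.14, 3.14]. Speed limits (rad/s): [2.79, 2.79, 3.14, 3.14, 3.14, 3.14].

INTERFACE

Orientations are given as [roll, pitch, yaw] about the fixed x, y, z axes, in that order (R = Rz(yaw) Ry(pitch) Rx(roll)).
In Python, from workcell import ctrl, eyes, ticket gives the robot as it stands.
- The arm moves only by the shell command python3 -m handwheel 'ROWS' [FORCE]. ROWS is JSON, a list of rows, each a list of 3 entries, a list of its own where there are three numbers: the shift along the tool's x, y, z in m, then the turn, a rotation vector about the tool's x, y, z in rad, then the closure, from 0 (fully open) to 1 (shut). A call has 1 to 12 rows; each row is the pose to reach, as a shift and turn from the pose commanded when the call began, along the tool's axes at that moment; what a row does not reach only later rows make up. A row lasts 1/8 s, in which the tool goes at most 62.5 mm and 10.7 degrees, less where a joint would pass 70% of its speed; a pose out of reach is approached as far as the arm can. A call with a gripper value outside its range is refused whole. The fingers move at their own pace and stop on an object; FORCE is the grip in N (left out, the last holds). Time passes only in rows, so rows that repeat a pose let the fingers close. It gives the time, the measured TCP pose, the force, the opening and the grip force at its end, in the units of the state.
- ctrl.get_state(): the state, without advancing time (a new reading comes with each control period).
- eyes.capture(name): name is "side" or "top"; returns a dict with "image" (384x512x3 uint8, red, green, blue), "fovy" (degrees; the focal length in pixels is half the picture's height over the tangent of half this angle, whatever the lens; pixels are square), "cx", "cy" (the principal point, pixels), "world_to_cam" (4x4, takes a point from world to camera coordinates). Camera axes: x right, y down, z forward; pixel columns grow to the right and rows downward; lengths in m; the calibration is good to about 2 mm. A picture is of the moment at which its call begins. There is no depth.
- ticket.finish_job(): hands the job in; it is judged then, once.
The state is a dict: "t": time; "joints": joint angles; "dq": joint speeds; "tau": joint torques, N m; "ee_pos": TCP position; "eef_rot": TCP orientation; "force": force on the tool from outside, world axes, zero at the start; "ft_torque": the same for the moment, N m; "opening": finger opening in m; "grasp_force": force on a finger pad.
Only numpy, scipy, OpenCV 4.12 (cv2) and the standard library are available. Lean on these libraries where they do the work, as an engineer would, in place of code of your own. Each camera call takes 0.05 s, during which the arm holds its last target. There are 200 camera calls.

TASK

Build up the small clutch pack on the round dark grey platen: take the three discs off the sloping green rack and lay them flat on one another, the brown friction lining first, then the bare steel plate, then the blue pressure plate with its boss still upward, all centred inside the light ring engraved on the platen. Set each disc down, do not drop it, and leave the piston where it stands.

Things in the scene. Friction and masses are not known exactly. Their poses are not given: they have to be found in the camera images.
- rack: fixed green rack, 340 mm along its y, 100 mm along its x; origin under its centre. Its board slopes 30 degrees, low edge at -x (robot side): the face passes through (0, 0, 60 mm), its normal leans 30 degrees to -x. Discs lie at y = -110, 0, +110 mm in any order, each stopped on its downhill side by two pins 9 mm high; the flanks (along y) are free for fingers
- lining: brown friction lining with dark radial grooves, a solid disc 62 mm across, 14 mm thick, 0.09 kg. Origin at the centre of its underside, z along its axis to its upper face; at the start its x points up the slope and y along the rack
- steel_plate: bare steel plate with six small dark spots near its rim, a solid disc 62 mm across, 12 mm thick, 0.2 kg. Origin and axes as for the lining
- pressure_plate: blue pressure plate, a solid disc 62 mm across, 16 mm thick, with a central boss 28 mm across and 6 mm high on its upper face, 0.18 kg. Origin (centre of the underside) and axes as for the lining
- platen: fixed round dark grey platen on the bench, 124 mm across at the foot, 112 mm at its flat top, 20 mm high; origin at the centre of its underside
- platen_top (a point): centre of the platen's flat top, z up; round it is engraved a light ring of 74 mm diameter
- piston: aluminium engine piston standing upright, 77 mm across, 57 mm high, to be left alone; origin at the centre of its underside
Mind the look-alikes: they are no part of the job. There is more than one size of the lining; the job needs the larger.

How it is judged:
By the outcome, as a careful person would: the job done as asked, in the order asked, and still so for the second after the job is handed in, with the robot touching nothing.
It also fails if it takes over 64 s, if anything falls off the work surface, if the arm or the gripper's body presses on something with over 40 N, if the wrist force passes 120 N, or if a joint passes its speed limit or range.

## Working session

There is one attempt and no reset: what is moved stays moved. The work goes in short steps, Python scripts to look and compute and a shell command to move; the robot and the scene stay as the last step left them, time stands still between calls to the robot, and variables do not carry over. Pictures are saved under pics/ and viewed, at most 10 in all, crops included, and the job is handed in when it is done.

```bash
ls; mkdir -p pics; python3 - <<'E'
from workcell import ctrl,eyes
import cv2,numpy as np
s=ctrl.get_state();print(s['t'],s['ee_pos'],s['eef_rot'],s['opening'],ctrl.tip_extent)
for n in('top','side'):
    d=eyes.capture(n);cv2.imwrite(f'pics/{n}0.png',cv2.cvtColor(d['image'],cv2.COLOR_RGB2BGR))
    np.savez(f'{n}0.npz',**d)
    print(n,d['fovy'],d['cx'],d['cy'],np.round(d['world_to_cam'],4).tolist(), [k for k in d])
E
```

```text
pics
0.0 [ 0.13427171 -0.50696786  0.25510411] [-3.13924043e+00 -3.03872999e-04  2.58806954e-01] 0.08537348649892267 0.025
top 45.44621689058785 256.06766477095186 187.1283194414286 [[-0.0308, -0.9993, -0.0216, 0.0852], [-0.9978, 0.032, -0.0588, 0.5194], [0.0595, 0.0197, -0.998, 1.2549], [0.0, 0.0, 0.0, 1.0]] ['image', 'fovy', 'cx', 'cy', 'world_to_cam']
side 51.75904527762436 253.94979805873612 185.3626622734176 [[-0.9906, -0.1355, 0.0207, 0.508], [-0.0751, 0.4098, -0.9091, 0.0675], [0.1147, -0.9021, -0.4161, 0.905], [0.0, 0.0, 0.0, 1.0]] ['image', 'fovy', 'cx', 'cy', 'world_to_cam']
```

View pics/top0.png

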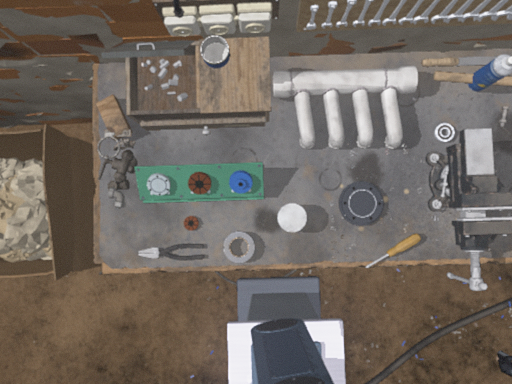

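View pics/side0.png

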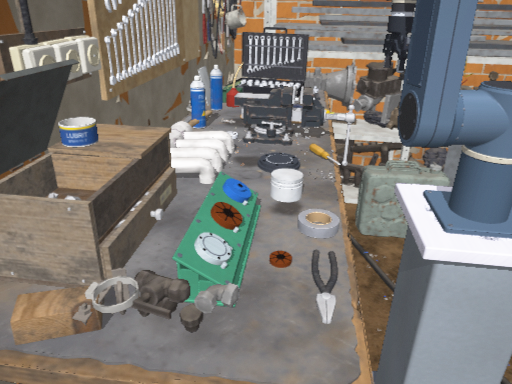

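```bash
python3 - <<'E'
import cv2,numpy as np
t=cv2.imread('pics/top0.png');s=cv2.imread('pics/side0.png')
a=cv2.resize(t[155:235,130:265],None,fx=4,fy=4,interpolation=cv2.INTER_CUBIC)
b=cv2.resize(t[172:237,328:393],(240,240),interpolation=cv2.INTER_CUBIC)
c=cv2.resize(s[165:305,165:305],None,fx=1.9,fy=1.9,interpolation=cv2.INTER_CUBIC)
d=cv2.resize(s[140:180,245:315],None,fx=4,fy=4,interpolation=cv2.INTER_CUBIC)
o=np.zeros((590,790,3),np.uint8)
for im,r,q in((a,0,0),(b,0,545),(c,322,0),(d,322,300)):o[r:r+im.shape[0],q:q+im.shape[1]]=im
cv2.imwrite('pics/crop0.png',o)
E
```

```text
(no output)
```

View pics/crop0.png

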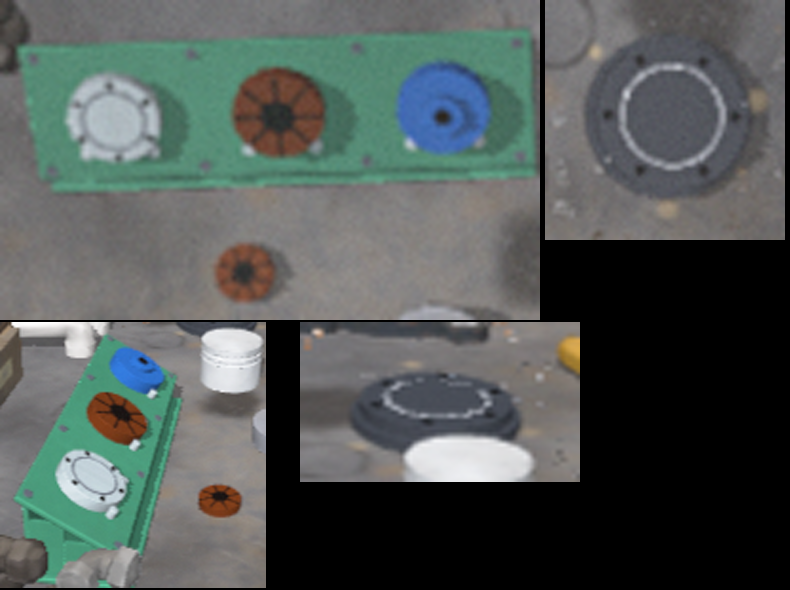

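Top view: bare steel plate at (159,185), brown lining on the rack at (200,184), blue plate at (241,182). The platen ring is at (361,203) and the piston at (292,218). There are two brown linings. The one on the rack is clearly the larger at about 23 px across, with the same apparent diameter as its neighbours. The one on the bench at (191,223) is about 15 px, so it is the look-alike. The steel plate has its six dark spots.

```bash
cat > h.py <<'E'
import numpy as np,cv2
from scipy.optimize import least_squares
from scipy.spatial.transform import Rotation as Ro
S3,C3=.5,np.sqrt(.75)
def load(n,k):return dict(np.load(f'{n}{k}.npz'))
def K(d):
    f=192/np.tan(np.radians(float(d['fovy']))/2);return f
def proj(d,P):
    W=d['world_to_cam'];p=np.atleast_2d(P)@W[:3,:3].T+W[:3,3]
    return p[:,:2]/p[:,2:]*K(d)+[float(d['cx']),float(d['cy'])]
def onplane(d,uv,z):
    W=d['world_to_cam'];R=W[:3,:3];c=-R.T@W[:3,3]
    r=R.T@np.array([(uv[0]-d['cx'])/K(d),(uv[1]-d['cy'])/K(d),1]);return c+r*(z-c[2])/r[2]
def outline(c,u,v,n,h,boss=0,r=.031):
    a=np.linspace(0,2*np.pi,60)[:,None];k=np.cos(a)*u+np.sin(a)*v
    P=[c+r*k,c+r*k+h*n]
    if boss:P.append(c+.014*k+(h+boss)*n)
    return np.vstack(P)
def silcen(d,P):
    h=cv2.convexHull(proj(d,P).astype(np.float32));m=cv2.moments(h)
    return np.array([m['m10']/m['m00'],m['m01']/m['m00']]),m['m00']
def frame(yaw):
    Rz=Ro.from_euler('z',yaw).as_matrix()
    return Rz@[C3,0,S3],Rz@[0,1.,0],Rz@[-S3,0,C3]
def go(p,R):
    from workcell import ctrl
    s=ctrl.get_state();R0=Ro.from_euler('xyz',s['eef_rot']).as_matrix()
    print('t',round(s['t'],2),'pos',np.round(s['ee_pos'],4),'open',round(s['opening'],4),'F',np.round(s['force'],1))
    print('  shift',np.round(R0.T@(np.asarray(p)-s['ee_pos']),4),'turn',np.round(Ro.from_matrix(R0.T@R).as_rotvec(),3))
E
cat > fit.py <<'E'
from h import *
D={n:load(n,0) for n in('top','side')}
box={'top':(130,160,268,205),'side':(170,165,270,305)}
M={}
for n,d in D.items():
    hsv=cv2.cvtColor(d['image'],cv2.COLOR_RGB2HSV);H,S,V=[hsv[...,i].astype(int) for i in range(3)]
    x0,y0,x1,y1=box[n];w=np.zeros(H.shape,bool);w[y0:y1,x0:x1]=1
    raw={'blue':w&(H>100)&(H<125)&(S>110),'brown':w&((H<18)|(H>170))&(S>90),'steel':w&(S<60)&(V>120)}
    for k,m in raw.items():
        m=cv2.morphologyEx(m.astype(np.uint8),cv2.MORPH_CLOSE,np.ones((5,5)))
        if k=='steel': m=cv2.morphologyEx(m,cv2.MORPH_OPEN,cv2.getStructuringElement(cv2.MORPH_ELLIPSE,(9,9)))
        l,lab,st,_=cv2.connectedComponentsWithStats(m);i=1+np.argmax(st[1:,4])
        c,_=cv2.findContours((lab==i).astype(np.uint8),cv2.RETR_EXTERNAL,cv2.CHAIN_APPROX_NONE)
        h=cv2.convexHull(max(c,key=len));lab2=np.zeros(H.shape,np.uint8);cv2.fillConvexPoly(lab2,h,1);mm=cv2.moments(lab2,True)
        M[n,k]=np.array([mm['m10']/mm['m00'],mm['m01']/mm['m00']]);print(n,k,M[n,k].round(1),mm['m00'])
spec={'brown':(.014,0),'steel':(.012,0),'blue':(.016,.006)}
yaw=0
for it in range(2):
    u,v,nn=frame(yaw);C={}
    for k,(h,b) in spec.items():
        f=lambda c:np.r_[tuple(silcen(D[n],outline(c,u,v,nn,h,b))[0]-M[n,k] for n in D)]
        r=least_squares(f,[.5,.2,.06],x_scale=.01,diff_step=1e-4);C[k]=r.x
        print(k,r.x.round(4),'res',r.fun.round(2),[round(silcen(D[n],outline(r.x,u,v,nn,h,b))[1]) for n in D])
    e=C['blue']-C['steel'];yaw=np.arctan2(e[1],e[0])+np.pi/2;print('yaw',yaw,np.linalg.norm(e))
for n,b in(('top',(338,180,386,228)),('side',(255,145,303,172))):
    d=D[n];g=cv2.cvtColor(d['image'],cv2.COLOR_RGB2GRAY)[b[1]:b[3],b[0]:b[2]];
    p=np.argwhere(g>130)[:,::-1]+[b[0],b[1]]
    if n=='top': p=p[np.hypot(*(p-[361.5,203.]).T)<18]
    else: p=p[(p[:,1]<167)&(np.abs(p[:,0]-279.5)<16)]
    e=cv2.fitEllipse(p.astype(np.float32));q=onplane(d,e[0],.02);print(n,len(p),e,q.round(4))
    W=np.array([onplane(d,x,.02)[:2] for x in p]);r=least_squares(lambda c:np.hypot(*(W-c[:2]).T)-.037,q[:2],loss='soft_l1',f_scale=.002);print(r.x.round(4))
E
python3 fit.py
```

```text
top blue [240.5 181.4] 439.0
top brown [199.3 182.7] 384.0
top steel [158.1 184.1] 444.0
side blue [236.2 189.9] 487.0
side brown [225.8 215.1] 607.0
side steel [230.6 213.2] 7982.0
brown [0.54   0.2189 0.0618] res [-0.08 -0.45  0.32  0.03] [436, 654]
steel [0.5186 0.3133 0.1203] res [ 1.1   5.9  -3.72 -0.37] [472, 858]
blue [0.5402 0.109  0.0619] res [-0.07 -0.44  0.35  0.03] [444, 498]
yaw 0.10540671897372178 0.21355415489521543
brown [0.5399 0.2193 0.0618] res [-0.08 -0.45  0.32  0.03] [437, 621]
steel [0.5186 0.3136 0.1202] res [ 1.09  5.9  -3.72 -0.37] [475, 811]
blue [0.5402 0.1094 0.0619] res [-0.07 -0.44  0.35  0.03] [445, 471]
yaw 0.1053904222756179 0.21344802594348875
top 135 ((361.9373474121094, 202.939453125), (26.838321685791016, 27.477842330932617), 127.86373138427734) [ 0.4688 -0.2204  0.02  ]
[ 0.4689 -0.2204]
side 34 ((279.0989074707031, 156.80511474609375), (14.457600593566895, 25.426023483276367), 90.31689453125) [ 0.4712 -0.2395  0.02  ]
[ 0.4718 -0.2261]
```

```bash
cat > plan.py <<'E'
from h import *
import sys
yaw=0.003
u,v,n=frame(yaw);Rr=np.c_[u,-v,-n];Rd=Ro.from_euler('xyz',[np.pi,0,0]).as_matrix()
cb=np.array([.540,.2191,.0618]);C={'lining':cb,'blue':cb-.110*v,'steel':cb+.110*v}
PL=np.array([.470,-.2204,.020])
if __name__=='__main__':
    k,h=sys.argv[1],float(sys.argv[2])   # h: TCP height over disc underside along axis
    if k in C: go(C[k]+n*h,Rr)
    else: go(PL+[0,0,h],Rd)
E
python3 - <<'E'
from plan import *
d=load('top',0);e=load('side',0)
for k in C:print(k,silcen(d,outline(C[k],u,v,n,.012))[0],silcen(e,outline(C[k],u,v,n,.012))[0])
for dd in(d,e):print([proj(dd,[(np.array([.54,.2191,0])-[.002,0,0]) +x*np.array([1,0,0])+y*v+np.array([0,0,z])])[0].round(1).tolist() for x,y,z in((.05,.17,.089),(.05,-.17,.089),(-.05,.17,.031),(-.05,-.17,.031))])
g=cv2.cvtColor(e['image'],cv2.COLOR_RGB2GRAY)[145:175,255:305].astype(np.float32)
bg=cv2.morphologyEx(g,cv2.MORPH_TOPHAT,np.ones((5,5)));p=np.argwhere(bg>25)[:,::-1]+[255,145]
W=np.array([onplane(e,x,.02)[:2] for x in p]);W=W[np.hypot(*(W-[.469,-.2204]).T)<.05]
r=least_squares(lambda c:np.hypot(*(W-c).T)-.037,[.469,-.22],loss='soft_l1',f_scale=.002);print(len(W),r.x,np.median(abs(r.fun)))
E
python3 plan.py lining .10
```

```text
lining [199.23013875 182.06996653] [225.862945   215.58718058]
blue [240.37895141 180.61720804] [236.07385756 190.7228614 ]
steel [158.22690134 183.51629248] [212.47417759 248.1750109 ]
[[133.3, 164.5], [262.2, 159.9], [139.9, 203.0], [263.5, 198.7]]
[[169.4, 254.4], [218.5, 168.7], [236.1, 292.9], [261.9, 195.3]]
62 [ 0.47117732 -0.22440722] 0.0017665798228792273
t 0.1 pos [ 0.1343 -0.507   0.2552] open 0.0855 F [ 0.1 -0.   0. ]
  shift [ 0.5296 -0.6105  0.1083] turn [-0.069  0.521  0.249]
```

```bash
sed -i 's/PL=np.array.*/PL=np.array([.470,-.222,.020])/' plan.py
python3 -m handwheel '[[[0.53,-0.61,0.108],[-0.069,0.521,0.249],0],[[0.53,-0.61,0.108],[-0.069,0.521,0.249],0],[[0.53,-0.61,0.108],[-0.069,0.521,0.249],0],[[0.53,-0.61,0.108],[-0.069,0.521,0.249],0],[[0.53,-0.61,0.108],[-0.069,0.521,0.249],0],[[0.53,-0.61,0.108],[-0.069,0.521,0.249],0],[[0.53,-0.61,0.108],[-0.069,0.521,0.249],0],[[0.53,-0.61,0.108],[-0.069,0.521,0.249],0],[[0.53,-0.61,0.108],[-0.069,0.521,0.249],0],[[0.53,-0.61,0.108],[-0.069,0.521,0.249],0],[[0.53,-0.61,0.108],[-0.069,0.521,0.249],0],[[0.53,-0.61,0.108],[-0.069,0.521,0.249],0]]' 50
python3 plan.py lining .10
```

```text
t: 1.6
ee_pos: [0.4536, 0.0955, 0.1597]
eef_rot: [-3.135, -0.523, 0.06]
force: [0.0, -1.6, -0.2]
opening: 0.0859
grasp_force: 0.0
t 1.6 pos [0.4536 0.0955 0.1597] open 0.0859 F [ 0.  -1.6 -0.2]
  shift [ 0.0323 -0.1208  0.0324] turn [-0.035  0.     0.049]
```

```bash
python3 -m handwheel '[[[0.032,-0.12,0.032],[-0.035,0,0.049],0],[[0.032,-0.12,0.032],[-0.035,0,0.049],0],[[0.032,-0.12,0.032],[-0.035,0,0.049],0],[[0.032,-0.12,0.032],[-0.035,0,0.049],0],[[0.032,-0.12,0.032],[-0.035,0,0.049],0]]'
python3 plan.py lining .10
```

```text
t: 2.22
ee_pos: [0.4981, 0.1065, 0.1498]
eef_rot: [-3.132, -0.523, 0.074]
force: [0.6, 0.1, -0.2]
opening: 0.0855
grasp_force: 0.0
t 2.23 pos [0.4981 0.1065 0.1498] open 0.0855 F [ 0.6  0.1 -0.2]
  shift [-0.0005 -0.1127  0.0025] turn [-0.045  0.001  0.062]
```

```bash
python3 -c "
from workcell import ctrl
s=ctrl.get_state();print(s['joints'],s['dq'],s['tau'])"
```

```text
[ 0.07290502 -0.53727707 -0.69741866  0.88732768  0.01049615  3.14058832] [ 9.71522312e-03  3.23121269e-02  1.81455821e-02 -1.87504670e-02
 -5.04644284e-06 -5.97750097e-04] [-8.77642615e-04 -1.62115073e+01  3.58799314e+01 -4.00177404e+00
  3.61552730e-02  7.47697072e-05]
```

Joint 6 is at its limit, so I'll use the half-turned grasp.

```bash
sed -i "s/Rr=np.c_\[u,-v,-n\]/Rr=np.c_[-u,v,-n]/; s/\[np.pi,0,0\]/[np.pi,0,np.pi]/" plan.py
python3 -m handwheel '[[[0,-0.113,0],[0,0,-1.8],0],[[0,-0.113,0],[0,0,-1.8],0],[[0,-0.113,0],[0,0,-1.8],0],[[0,-0.113,0],[0,0,-1.8],0],[[0,-0.113,0],[0,0,-1.8],0],[[0,-0.113,0],[0,0,-1.8],0],[[0,-0.113,0],[0,0,-1.8],0],[[0,-0.113,0],[0,0,-1.8],0],[[0,-0.113,0],[0,0,-1.8],0],[[0,-0.113,0],[0,0,-1.8],0],[[0,-0.113,0],[0,0,-1.8],0]]'
python3 plan.py lining .10
```

```text
t: 3.6
ee_pos: [0.4893, 0.2191, 0.1512]
eef_rot: [2.627, 0.105, 1.848]
force: [0.4, 0.3, -0.3]
opening: 0.0854
grasp_force: 0.0
t 3.6 pos [0.4893 0.2191 0.1512] open 0.0854 F [ 0.4  0.3 -0.3]
  shift [-0.     -0.0008  0.0028] turn [ 0.038 -0.03  -1.281]
```

```bash
python3 -m handwheel '[[[0,-0.001,0.003],[0.038,-0.03,-1.281],0],[[0,-0.001,0.003],[0.038,-0.03,-1.281],0],[[0,-0.001,0.003],[0.038,-0.03,-1.281],0],[[0,-0.001,0.003],[0.038,-0.03,-1.281],0],[[0,-0.001,0.003],[0.038,-0.03,-1.281],0],[[0,-0.001,0.003],[0.038,-0.03,-1.281],0],[[0,-0.001,0.003],[0.038,-0.03,-1.281],0],[[0,-0.001,0.003],[0.038,-0.03,-1.281],0],[[0,-0.001,0.003],[0.038,-0.03,-1.281],0]]'
python3 plan.py lining .035; python3 - <<'E'
from workcell import eyes
import cv2
for n in('side',):
    im=eyes.capture(n)['image'][130:300,130:330];cv2.imwrite('pics/a1.png',cv2.cvtColor(cv2.resize(im,None,fx=3,fy=3,interpolation=2),cv2.COLOR_RGB2BGR))
E
```

```text
t: 4.72
ee_pos: [0.4899, 0.2191, 0.1479]
eef_rot: [3.14, 0.523, -3.141]
force: [0.9, -0.4, -0.1]
opening: 0.0852
grasp_force: 0.0
t 4.72 pos [0.4899 0.2191 0.1479] open 0.0852 F [ 0.9 -0.4 -0.1]
  shift [-0.0004 -0.0002  0.0646] turn [ 0.    -0.    -0.002]
```

View pics/a1.png

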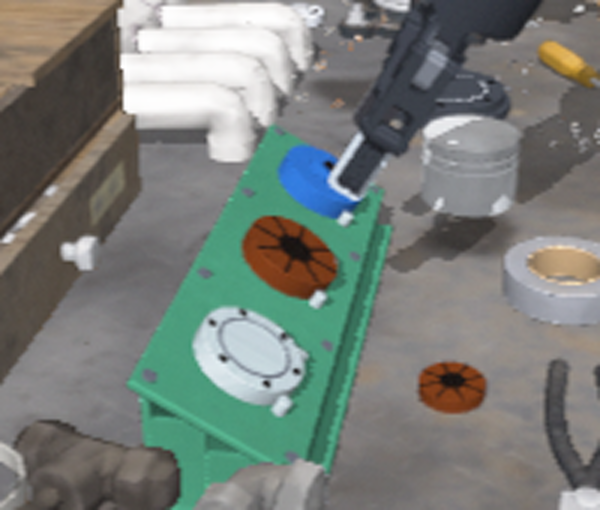

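The gripper is seen from behind, near fingertip at about pixel (247,193). I'll check that against where the fingertip should project.

```bash
python3 - <<'E'
from plan import *
e=load('side',0);p=np.array([.4899,.2191,.1479])
print(proj(e,[p-n*t+s*v for s in(-.045,.045) for t in(.025,.012,0)]).round(0).tolist())
E
```

```text
[[248.0, 178.0], [252.0, 173.0], [255.0, 168.0], [241.0, 199.0], [244.0, 193.0], [248.0, 188.0]]
```

```bash
python3 -m handwheel '[[[0,0,0.05],[0,0,0],0.15],[[0,0,0.065],[0,0,0],0.15],[[0,0,0.065],[0,0,0],0.15],[[0,0,0.07],[0,0,0],0.15],[[0,0,0.07],[0,0,0],0.15]]'
python3 plan.py lining .025;python3 - <<'E'
from workcell import eyes
import cv2,numpy as np
a=eyes.capture('side')['image'][170:260,180:290];b=eyes.capture('top')['image'][150:220,150:260]
a=cv2.resize(a,(440,360),interpolation=2);b=cv2.resize(b,(352,224),interpolation=2)
o=np.zeros((360,792,3),np.uint8);o[:,:440]=a;o[:224,440:]=b
cv2.imwrite('pics/a2.png',o[...,::-1])
E
```

```text
t: 5.4
ee_pos: [0.5255, 0.2196, 0.0884]
eef_rot: [3.141, 0.525, -3.137]
force: [0.1, -0.2, 0.9]
opening: 0.0725
grasp_force: 0.0
t 5.4 pos [0.5255 0.2196 0.0884] open 0.0725 F [ 0.1 -0.2  0.9]
  shift [ 0.0007 -0.0006  0.0053] turn [0.001 0.001 0.001]
```

View pics/a2.png

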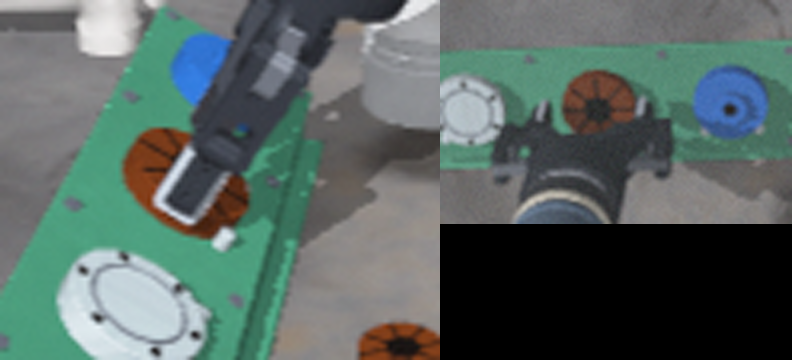

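```bash
python3 - <<'E'
from plan import *
for nm,x0,y0,ox,s in(('side',180,170,0,4),('top',150,150,440,3.2)):
    e=load(nm,0);p=np.array([.5255,.2196,.0884]);f=lambda P:((proj(e,P)-[x0,y0])*s+[ox,0]).round(0).tolist()
    print(nm,'tips at .018/.012',f([p-n*t+k*v+j*u for k in(-.036,.036) for t in(.018,.012) for j in(-.011,.011)]))
    c=C['lining'];print(' disc rim top',f([c+n*.014+.031*k for k in(u,-u,v,-v)]))
E
```

```text
side tips at .018/.012 [[223.0, 148.0], [184.0, 125.0], [229.0, 139.0], [190.0, 116.0], [195.0, 222.0], [152.0, 197.0], [201.0, 212.0], [159.0, 187.0]]
 disc rim top [[135.0, 135.0], [249.0, 203.0], [179.0, 201.0], [205.0, 139.0]]
top tips at .018/.012 [[640.0, 116.0], [638.0, 92.0], [640.0, 119.0], [638.0, 95.0], [554.0, 119.0], [551.0, 95.0], [553.0, 122.0], [550.0, 98.0]]
 disc rim top [[593.0, 73.0], [600.0, 140.0], [559.0, 108.0], [634.0, 106.0]]
```

The fingers straddle the brown lining, and the fingertips project about 18–20 mm ahead of the TCP, as predicted. I'll lower 8 mm and grip.

```bash
python3 -m handwheel '[[[0,0,0.004],[0,0,0],0.15],[[0,0,0.008],[0,0,0],0.15],[[0,0,0.008],[0,0,0],0.4],[[0,0,0.008],[0,0,0],0.5],[[0,0,0.008],[0,0,0],0.6],[[0,0,0.008],[0,0,0],0.6],[[0,0,0.008],[0,0,0],0.6]]' 50
python3 plan.py lining .10
```

```text
t: 6.38
ee_pos: [0.529, 0.2185, 0.0803]
eef_rot: [-3.139, 0.523, -3.137]
force: [-2.3, -4.0, 4.5]
opening: 0.0599
grasp_force: 54.1
t 6.38 pos [0.529  0.2185 0.0803] open 0.0599 F [-2.3 -4.   4.5]
  shift [-0.0003  0.0004 -0.0785] turn [-0.002 -0.     0.001]
```

```bash
python3 -m handwheel '[[[0,0,-0.02],[0,0,0],0.6],[[0,0,-0.06],[0,0,0],0.6],[[0,0,-0.1],[0,0,0],0.6],[[0,0,-0.1],[0,0,0],0.6]]'
python3 plan.py platen .12;python3 - <<'E'
from workcell import eyes
import cv2,numpy as np
a=eyes.capture('side')['image'][100:260,170:330];b=eyes.capture('top')['image'][130:250,150:270]
a=cv2.resize(a,(400,400),interpolation=2);b=cv2.resize(b,(390,390),interpolation=2)
o=np.zeros((400,792,3),np.uint8);o[:,:400]=a;o[:390,402:]=b
cv2.imwrite('pics/a3.png',o[...,::-1])
E
```

```text
t: 6.88
ee_pos: [0.4803, 0.2212, 0.1711]
eef_rot: [3.136, 0.53, -3.137]
force: [0.4, -0.4, -0.7]
opening: 0.0595
grasp_force: 55.8
t 6.88 pos [0.4803 0.2212 0.1711] open 0.0595 F [ 0.4 -0.4 -0.7]
  shift [ 0.0262 -0.4433  0.0183] turn [0.006 0.53  0.006]
```

View pics/a3.png

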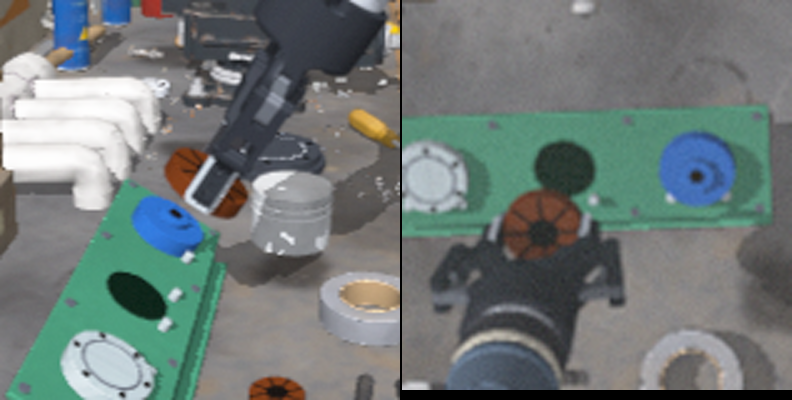

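Lining is held between the pads at crop (540,228), squarely gripped. Next I move it over the platen.

```bash
python3 -m handwheel '[[[0.026,-0.443,0.018],[0.006,0.53,0.006],0.6],[[0.026,-0.443,0.018],[0.006,0.53,0.006],0.6],[[0.026,-0.443,0.018],[0.006,0.53,0.006],0.6],[[0.026,-0.443,0.018],[0.006,0.53,0.006],0.6],[[0.026,-0.443,0.018],[0.006,0.53,0.006],0.6],[[0.026,-0.443,0.018],[0.006,0.53,0.006],0.6],[[0.026,-0.443,0.018],[0.006,0.53,0.006],0.6],[[0.026,-0.443,0.018],[0.006,0.53,0.006],0.6],[[0.026,-0.443,0.018],[0.006,0.53,0.006],0.6],[[0.026,-0.443,0.018],[0.006,0.53,0.006],0.6],[[0.026,-0.443,0.018],[0.006,0.53,0.006],0.6]]'
python3 plan.py platen .022;python3 - <<'E'
from plan import *
from workcell import ctrl,eyes
for nm in('side','top'):
    d=eyes.capture(nm);np.savez(nm+'1.npz',**d)
    s=ctrl.get_state();p=np.array(s['ee_pos']);q=proj(d,p-[0,0,.0145])[0]
    hsv=cv2.cvtColor(d['image'],cv2.COLOR_RGB2HSV);m=((hsv[...,0]<18)|(hsv[...,0]>170))&(hsv[...,1]>90)
    yy,xx=np.mgrid[:384,:512];m&=np.hypot(xx-q[0],yy-q[1])<25
    ys,xs=np.nonzero(m);print(nm,q.round(1),len(xs),xs.min(),xs.max(),ys.min(),ys.max())
    a=outline(p-[0,0,.0215],np.array([1,0,0]),np.array([0,1,0]),np.array([0,0,1]),.014);r=proj(d,a);print('  expected',r.min(0),r.max(0))
E
```

```text
t: 8.35
ee_pos: [0.4677, -0.2225, 0.1382]
eef_rot: [-3.137, -0.007, 3.141]
force: [-0.3, -0.7, -0.9]
opening: 0.0595
grasp_force: 55.8
t 8.35 pos [ 0.4677 -0.2225  0.1382] open 0.0595 F [-0.3 -0.7 -0.9]
  shift [-0.003   0.0009  0.0962] turn [-0.004 -0.007 -0.001]
side [281.6 124.1] 112 271 300 120 129
  expected [270.43438546 118.72962971] [292.86339143 129.71637152]
top [371.6 202.3] 51 361 372 192 214
  expected [358.63770037 189.87966976] [384.657981   214.64667843]
```

```bash
python3 -m handwheel '[[[-0.003,0.001,0.04],[-0.004,-0.007,0],0.6],[[-0.003,0.001,0.08],[-0.004,-0.007,0],0.6],[[-0.003,0.001,0.088],[-0.004,-0.007,0],0.6],[[-0.003,0.001,0.092],[-0.004,-0.007,0],0.6],[[-0.003,0.001,0.092],[-0.004,-0.007,0],0.6],[[-0.003,0.001,0.092],[-0.004,-0.007,0],0.6]]'
python3 plan.py platen .022
```

```text
t: 9.2
ee_pos: [0.471, -0.2241, 0.0482]
eef_rot: [-3.139, 0.003, 3.139]
force: [1.0, -0.4, 0.1]
opening: 0.0598
grasp_force: 55.8
t 9.2 pos [ 0.471  -0.2241  0.0482] open 0.0598 F [ 1.  -0.4  0.1]
  shift [0.001  0.0021 0.0062] turn [-0.002  0.003 -0.003]
```

```bash
python3 -m handwheel '[[[0.001,0.002,0.003],[0,0.003,0],0.6],[[0.001,0.002,0.005],[0,0.003,0],0.6],[[0.001,0.002,0.005],[0,0.003,0],0.6]]'
python3 plan.py platen .022; python3 -m handwheel '[[[0,0,0.001],[0,0,0],0.6],[[0,0,0.001],[0,0,0],0.6]]';python3 plan.py platen .022
```

```text
t: 9.57
ee_pos: [0.4691, -0.2214, 0.0428]
eef_rot: [-3.141, -0.002, 3.139]
force: [-1.0, 2.5, 5.7]
opening: 0.0597
grasp_force: 56.6
t 9.57 pos [ 0.4691 -0.2214  0.0428] open 0.0597 F [-1.   2.5  5.7]
  shift [-0.0009 -0.0006  0.0008] turn [-0.001 -0.002 -0.003]
t: 9.82
ee_pos: [0.4691, -0.2214, 0.0428]
eef_rot: [-3.14, -0.002, 3.139]
force: [-3.1, 2.8, 9.1]
opening: 0.0598
grasp_force: 57.0
t 9.82 pos [ 0.4691 -0.2214  0.0428] open 0.0598 F [-3.1  2.8  9.1]
  shift [-0.0009 -0.0006  0.0008] turn [-0.001 -0.002 -0.003]
```

Contact felt (9 N), so the lining is down. Release and rise.

```bash
python3 -m handwheel '[[[0,0,0],[0,0,0],0.2],[[0,0,0],[0,0,0],0.1],[[0,0,0],[0,0,0],0],[[0,0,0],[0,0,0],0],[[0,0,-0.04],[0,0,0],0],[[0,0,-0.1],[0,0,0],0],[[0,0,-0.13],[0,0,0],0],[[0,0,-0.13],[0,0,0],0]]'
python3 plan.py steel .10
```

```text
t: 10.82
ee_pos: [0.4711, -0.2226, 0.1739]
eef_rot: [-3.137, 0.003, 3.139]
force: [0.7, 0.2, -0.6]
opening: 0.0855
grasp_force: 0.0
t 10.82 pos [ 0.4711 -0.2226  0.1739] open 0.0855 F [ 0.7  0.2 -0.6]
  shift [-0.0169  0.5517  0.0231] turn [-0.006 -0.52  -0.005]
```

```bash
python3 -m handwheel '[[[-0.017,0.552,0.023],[-0.006,-0.52,-0.005],0],[[-0.017,0.552,0.023],[-0.006,-0.52,-0.005],0],[[-0.017,0.552,0.023],[-0.006,-0.52,-0.005],0],[[-0.017,0.552,0.023],[-0.006,-0.52,-0.005],0],[[-0.017,0.552,0.023],[-0.006,-0.52,-0.005],0],[[-0.017,0.552,0.023],[-0.006,-0.52,-0.005],0],[[-0.017,0.552,0.023],[-0.006,-0.52,-0.005],0],[[-0.017,0.552,0.023],[-0.006,-0.52,-0.005],0],[[-0.017,0.552,0.023],[-0.006,-0.52,-0.005],0],[[-0.017,0.552,0.023],[-0.006,-0.52,-0.005],0],[[-0.017,0.552,0.023],[-0.006,-0.52,-0.005],0],[[-0.017,0.552,0.023],[-0.006,-0.52,-0.005],0]]'
python3 plan.py steel .03;python3 - <<'E'
from plan import *
from workcell import eyes
X,Y,Z=np.eye(3);P=[]
for nm in('top','side'):
    d=eyes.capture(nm);np.savez(nm+'2.npz',**d)
    hsv=cv2.cvtColor(d['image'],cv2.COLOR_RGB2HSV);m=((hsv[...,0]<18)|(hsv[...,0]>170))&(hsv[...,1]>90)
    yy,xx=np.mgrid[:384,:512];q=proj(d,PL+[0,0,.007])[0];m&=np.hypot(xx-q[0],(yy-q[1]))<17
    c=np.argwhere(m)[:,::-1];h=cv2.convexHull(c.astype(np.int32));b=np.zeros((384,512),np.uint8);cv2.fillConvexPoly(b,h,1)
    M=cv2.moments(b,True);g=np.array([M['m10'],M['m01']])/M['m00']
    r=least_squares(lambda w:silcen(d,outline(np.r_[w,.02],X,Y,Z,.014))[0]-g,PL[:2],diff_step=1e-4)
    print(nm,g.round(1),M['m00'],silcen(d,outline(np.r_[r.x,.02],X,Y,Z,.014))[1],'centre',r.x.round(4))
    P.append(cv2.resize(d['image'][int(q[1])-32:int(q[1])+32,int(q[0])-32:int(q[0])+32],(390,390),interpolation=2))
cv2.imwrite('pics/a4.png',np.hstack(P)[...,::-1])
E
```

```text
t: 12.32
ee_pos: [0.4874, 0.3291, 0.1462]
eef_rot: [3.138, 0.516, -3.142]
force: [0.2, -0.6, -0.5]
opening: 0.0856
grasp_force: 0.0
t 12.32 pos [0.4874 0.3291 0.1462] open 0.0856 F [ 0.2 -0.6 -0.5]
  shift [-0.0036 -0.0002  0.0692] turn [ 0.002 -0.007 -0.003]
top [362.5 203.1] 414.0 431.38454579142854 centre [ 0.4681 -0.2202]Traceback (most recent call last):
  File "<stdin>", line 8, in <module>
cv2.error: OpenCV(4.12.0) /io/opencv/modules/imgproc/src/drawing.cpp:2404: error: (-215:Assertion failed) points.checkVector(2, CV_32S) >= 0 in function 'fillConvexPoly'
```

The top view has the lining centre at pixel (362.5,203.1), i.e. (0.468,-0.220). That is within 1 mm of the ring centre. Now the steel plate.

```bash
python3 -m handwheel '[[[-0.003,0,0.05],[0.002,-0.007,-0.003],0.15],[[-0.003,0,0.066],[0.002,-0.007,-0.003],0.15],[[-0.003,0,0.069],[0.002,-0.007,-0.003],0.15],[[-0.003,0,0.069],[0.002,-0.007,-0.003],0.15],[[-0.003,0,0.069],[0.002,-0.007,-0.003],0.15]]' 60
python3 plan.py steel .0215
```

```text
t: 13.05
ee_pos: [0.525, 0.3317, 0.0905]
eef_rot: [3.139, 0.527, -3.138]
force: [-0.1, 0.1, 0.1]
opening: 0.0725
grasp_force: 0.0
t 13.05 pos [0.525  0.3317 0.0905] open 0.0725 F [-0.1  0.1  0.1]
  shift [ 0.0017 -0.0026  0.0107] turn [0.003 0.003 0.001]
```

```bash
python3 - <<'E'
from workcell import eyes
import cv2,numpy as np
a=eyes.capture('side')['image'][190:300,160:270];b=eyes.capture('top')['image'][150:220,120:230]
a=cv2.resize(a,(396,396),interpolation=2);b=cv2.resize(b,(396,252),interpolation=2)
o=np.zeros((396,792,3),np.uint8);o[:,:396]=a;o[:252,396:]=b
cv2.imwrite('pics/a5.png',o[...,::-1])
E
```

```text
(no output)
```

View pics/a5.png

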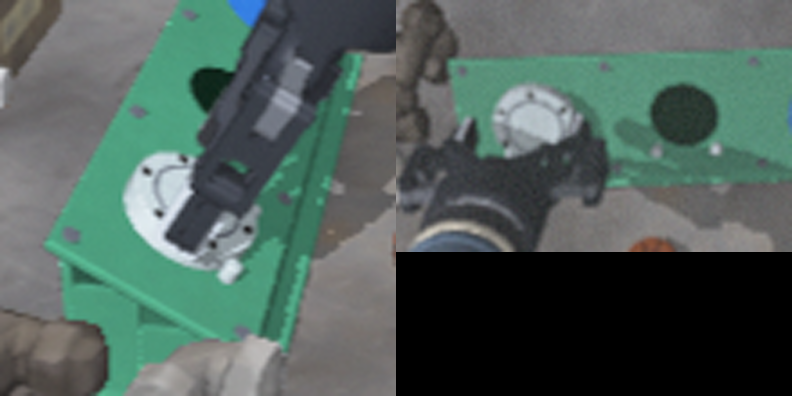

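The fingers straddle the steel plate (crop (537,117)), and the jaws sit about 2 mm towards +y. I'll correct that, lower and grip.

```bash
python3 -m handwheel '[[[0.001,-0.002,0.004],[0.003,0.003,0.001],0.15],[[0.001,-0.002,0.009],[0.003,0.003,0.001],0.15],[[0.001,-0.002,0.01],[0.003,0.003,0.001],0.15],[[0.001,-0.002,0.01],[0.003,0.003,0.001],0.4],[[0.001,-0.002,0.01],[0.003,0.003,0.001],0.5],[[0.001,-0.002,0.01],[0.003,0.003,0.001],0.6],[[0.001,-0.002,0.01],[0.003,0.003,0.001],0.6],[[0.001,-0.002,0.01],[0.003,0.003,0.001],0.6]]' 60
python3 plan.py steel .0215
```

```text
t: 14.15
ee_pos: [0.5284, 0.3283, 0.0795]
eef_rot: [-3.138, 0.521, -3.138]
force: [-3.9, -3.6, 5.1]
opening: 0.0595
grasp_force: 64.8
t 14.15 pos [0.5284 0.3283 0.0795] open 0.0595 F [-3.9 -3.6  5.1]
  shift [-0.0009  0.0007 -0.0005] turn [-0.003 -0.002  0.001]
```

```bash
python3 -m handwheel '[[[0,0,-0.02],[0,0,0],0.6],[[0,0,-0.06],[0,0,0],0.6],[[0,0,-0.1],[0,0,0],0.6],[[0,0,-0.1],[0,0,0],0.6]]'
python3 plan.py platen .12
```

```text
t: 14.65
ee_pos: [0.4797, 0.3311, 0.1701]
eef_rot: [3.137, 0.527, -3.139]
force: [0.8, 0.3, -2.0]
opening: 0.0591
grasp_force: 66.8
t 14.65 pos [0.4797 0.3311 0.1701] open 0.0591 F [ 0.8  0.3 -2. ]
  shift [ 0.0246 -0.5532  0.018 ] turn [0.005 0.527 0.003]
```

```bash
python3 -m handwheel '[[[0.025,-0.553,0.018],[0.005,0.527,0.003],0.6],[[0.025,-0.553,0.018],[0.005,0.527,0.003],0.6],[[0.025,-0.553,0.018],[0.005,0.527,0.003],0.6],[[0.025,-0.553,0.018],[0.005,0.527,0.003],0.6],[[0.025,-0.553,0.018],[0.005,0.527,0.003],0.6],[[0.025,-0.553,0.018],[0.005,0.527,0.003],0.6],[[0.025,-0.553,0.018],[0.005,0.527,0.003],0.6],[[0.025,-0.553,0.018],[0.005,0.527,0.003],0.6],[[0.025,-0.553,0.018],[0.005,0.527,0.003],0.6],[[0.025,-0.553,0.018],[0.005,0.527,0.003],0.6],[[0.025,-0.553,0.018],[0.005,0.527,0.003],0.6],[[0.025,-0.553,0.018],[0.005,0.527,0.003],0.6]]'
python3 plan.py platen .042
```

```text
t: 16.15
ee_pos: [0.4674, -0.2228, 0.1379]
eef_rot: [-3.137, -0.007, -3.141]
force: [0.2, 0.4, -2.4]
opening: 0.0591
grasp_force: 66.7
t 16.15 pos [ 0.4674 -0.2228  0.1379] open 0.0591 F [ 0.2  0.4 -2.4]
  shift [-0.0031  0.0011  0.0758] turn [-0.004 -0.007  0.   ]
```

```bash
python3 -m handwheel '[[[-0.003,0.001,0.04],[-0.004,-0.007,0],0.6],[[-0.003,0.001,0.065],[-0.004,-0.007,0],0.6],[[-0.003,0.001,0.072],[-0.004,-0.007,0],0.6],[[-0.003,0.001,0.072],[-0.004,-0.007,0],0.6],[[-0.003,0.001,0.072],[-0.004,-0.007,0],0.6]]'
for i in 1 2 3 4;do python3 plan.py platen .0365;done
```

```text
t: 16.77
ee_pos: [0.4712, -0.2238, 0.0684]
eef_rot: [-3.139, 0.004, 3.141]
force: [0.6, -0.6, -0.9]
opening: 0.0595
grasp_force: 66.8
t 16.77 pos [ 0.4712 -0.2238  0.0684] open 0.0595 F [ 0.6 -0.6 -0.9]
  shift [0.0013 0.0018 0.0119] turn [-0.003  0.004 -0.001]
t 16.77 pos [ 0.4712 -0.2238  0.0684] open 0.0595 F [ 0.6 -0.6 -0.9]
  shift [0.0013 0.0018 0.0119] turn [-0.003  0.004 -0.001]
t 16.77 pos [ 0.4712 -0.2238  0.0684] open 0.0595 F [ 0.6 -0.6 -0.9]
  shift [0.0013 0.0018 0.0119] turn [-0.003  0.004 -0.001]
t 16.77 pos [ 0.4712 -0.2238  0.0684] open 0.0595 F [ 0.6 -0.6 -0.9]
  shift [0.0013 0.0018 0.0119] turn [-0.003  0.004 -0.001]
```

```bash
python3 -m handwheel '[[[0.001,0.002,0.004],[-0.003,0.004,0],0.6],[[0.001,0.002,0.008],[-0.003,0.004,0],0.6],[[0.001,0.002,0.009],[-0.003,0.004,0],0.6],[[0.001,0.002,0.009],[-0.003,0.004,0],0.6]]'
python3 plan.py platen .0365
```

```text
t: 17.27
ee_pos: [0.4689, -0.2214, 0.0575]
eef_rot: [3.14, -0.003, 3.14]
force: [1.0, -0.1, -1.4]
opening: 0.0594
grasp_force: 66.8
t 17.27 pos [ 0.4689 -0.2214  0.0575] open 0.0594 F [ 1.  -0.1 -1.4]
  shift [-0.0011 -0.0006  0.001 ] turn [ 0.002 -0.003 -0.001]
```

```bash
python3 -m handwheel '[[[0,0,0.001],[0,0,0],0.6],[[0,0,0.001],[0,0,0],0.6]]'; python3 -m handwheel '[[[0,0,0.001],[0,0,0],0.6],[[0,0,0.001],[0,0,0],0.6]]'
```

```text
t: 17.52
ee_pos: [0.4691, -0.2215, 0.0567]
eef_rot: [3.14, -0.003, 3.14]
force: [-0.3, -0.1, -2.1]
opening: 0.0593
grasp_force: 66.8
t: 17.77
ee_pos: [0.4692, -0.2216, 0.0565]
eef_rot: [3.14, -0.003, 3.14]
force: [-1.6, 1.6, 2.7]
opening: 0.0595
grasp_force: 67.4
```

```bash
python3 -m handwheel '[[[0,0,0.0005],[0,0,0],0.6],[[0,0,0.0005],[0,0,0],0.6]]'; python3 -m handwheel '[[[0,0,0],[0,0,0],0.2],[[0,0,0],[0,0,0],0.1],[[0,0,0],[0,0,0],0],[[0,0,0],[0,0,0],0],[[0,0,-0.04],[0,0,0],0],[[0,0,-0.1],[0,0,0],0],[[0,0,-0.12],[0,0,0],0],[[0,0,-0.12],[0,0,0],0]]'
python3 plan.py blue .10
```

```text
t: 18.02
ee_pos: [0.4692, -0.2216, 0.0564]
eef_rot: [3.141, -0.003, 3.14]
force: [-2.0, 2.0, 6.9]
opening: 0.0593
grasp_force: 67.6
t: 19.02
ee_pos: [0.4709, -0.2226, 0.1778]
eef_rot: [-3.14, 0.002, 3.14]
force: [-1.0, -0.8, -0.8]
opening: 0.0853
grasp_force: 0.0
t 19.02 pos [ 0.4709 -0.2226  0.1778] open 0.0853 F [-1.  -0.8 -0.8]
  shift [-0.0189  0.3316  0.0289] turn [-0.002 -0.522 -0.004]
```

```bash
python3 -m handwheel '[[[-0.019,0.332,0.029],[-0.002,-0.522,-0.004],0],[[-0.019,0.332,0.029],[-0.002,-0.522,-0.004],0],[[-0.019,0.332,0.029],[-0.002,-0.522,-0.004],0],[[-0.019,0.332,0.029],[-0.002,-0.522,-0.004],0],[[-0.019,0.332,0.029],[-0.002,-0.522,-0.004],0],[[-0.019,0.332,0.029],[-0.002,-0.522,-0.004],0],[[-0.019,0.332,0.029],[-0.002,-0.522,-0.004],0],[[-0.019,0.332,0.029],[-0.002,-0.522,-0.004],0],[[-0.019,0.332,0.029],[-0.002,-0.522,-0.004],0]]'
python3 plan.py blue .03;python3 - <<'E'
from plan import *
from workcell import eyes
P=[];
for nm in('top','side'):
    d=eyes.capture(nm);np.savez(nm+'3.npz',**d);q=proj(d,PL+[0,0,.02])[0].astype(int);print(nm,q)
    P.append(cv2.resize(d['image'][q[1]-30:q[1]+30,q[0]-30:q[0]+30],(390,390),interpolation=2))
cv2.imwrite('pics/a6.png',np.hstack(P)[...,::-1])
E
```

```text
t: 20.15
ee_pos: [0.4888, 0.109, 0.1461]
eef_rot: [3.139, 0.518, 3.141]
force: [0.5, 0.1, -0.0]
opening: 0.0856
grasp_force: 0.0
t 20.15 pos [0.4888 0.109  0.1461] open 0.0856 F [ 0.5  0.1 -0. ]
  shift [-0.0029 -0.0001  0.0688] turn [ 0.001 -0.005 -0.003]
top [364 202]
side [279 152]
```

View pics/a6.png

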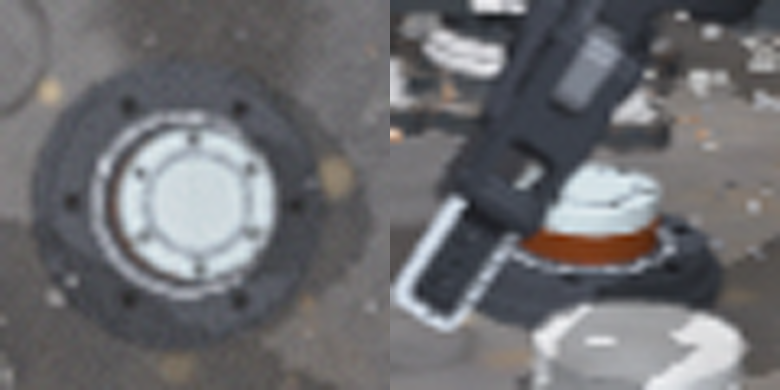

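```bash
python3 - <<'E'
from plan import *
d=load('top',3);print(onplane(d,(364.4-.4,203.2-.4),.046),proj(d,[.4681,-.2202,.046]))
im=cv2.cvtColor(d['image'],cv2.COLOR_RGB2HSV);m=(im[...,2]>150)&(im[...,1]<50);b=np.zeros_like(m);b[188:216,352:377]=1
m=cv2.morphologyEx((m&b).astype(np.uint8),cv2.MORPH_OPEN,np.ones((5,5)));ys,xs=np.nonzero(m);print(xs.mean(),ys.mean(),len(xs),onplane(d,(xs.mean(),ys.mean()),.044))
E
python3 -m handwheel '[[[-0.002,0,0.05],[0,-0.005,-0.003],0.15],[[-0.002,0,0.066],[0,-0.005,-0.003],0.15],[[-0.002,0,0.069],[0,-0.005,-0.003],0.15],[[-0.002,0,0.069],[0,-0.005,-0.003],0.15],[[-0.002,0,0.069],[0,-0.005,-0.003],0.15]]' 60
python3 plan.py blue .0215
```

```text
[ 0.46853517 -0.22051832  0.046     ] [[363.8883741  202.96556293]]
363.8545454545455 202.67012987012987 385 [ 0.46893268 -0.22057109  0.044     ]
t: 20.88
ee_pos: [0.5256, 0.1105, 0.0895]
eef_rot: [3.14, 0.527, -3.137]
force: [-0.7, -0.6, 0.3]
opening: 0.0728
grasp_force: 0.0
t 20.88 pos [0.5256 0.1105 0.0895] open 0.0728 F [-0.7 -0.6  0.3]
  shift [ 0.0011 -0.0015  0.0098] turn [0.002 0.003 0.001]
```

Steel plate centre at pixel (364,203) lies within 1 mm of the lining and the ring. Now grip the blue plate.

```bash
python3 -m handwheel '[[[0.001,-0.001,0.004],[0.002,0.003,0.001],0.15],[[0.001,-0.001,0.008],[0.002,0.003,0.001],0.15],[[0.001,-0.001,0.009],[0.002,0.003,0.001],0.15],[[0.001,-0.001,0.009],[0.002,0.003,0.001],0.4],[[0.001,-0.001,0.009],[0.002,0.003,0.001],0.5],[[0.001,-0.001,0.009],[0.002,0.003,0.001],0.6],[[0.001,-0.001,0.009],[0.002,0.003,0.001],0.6],[[0.001,-0.001,0.009],[0.002,0.003,0.001],0.6]]' 60
python3 plan.py blue .0215
python3 -m handwheel '[[[0,0,-0.02],[0,0,0],0.6],[[0,0,-0.06],[0,0,0],0.6],[[0,0,-0.1],[0,0,0],0.6],[[0,0,-0.1],[0,0,0],0.6]]'
python3 plan.py platen .12
```

```text
t: 21.88
ee_pos: [0.5283, 0.1083, 0.08]
eef_rot: [-3.138, 0.521, -3.138]
force: [-5.0, -3.8, 4.1]
opening: 0.06
grasp_force: 64.0
t 21.88 pos [0.5283 0.1083 0.08  ] open 0.06 F [-5.  -3.8  4.1]
  shift [-0.0013  0.0008  0.0003] turn [-0.004 -0.003  0.   ]
t: 22.38
ee_pos: [0.4799, 0.1099, 0.1702]
eef_rot: [3.141, 0.528, -3.138]
force: [0.4, 0.8, -1.3]
opening: 0.059
grasp_force: 67.2
t 22.38 pos [0.4799 0.1099 0.1702] open 0.059 F [ 0.4  0.8 -1.3]
  shift [ 0.0248 -0.3319  0.0202] turn [0.002 0.528 0.004]
```

```bash
python3 -m handwheel '[[[0.025,-0.332,0.02],[0.002,0.528,0.004],0.6],[[0.025,-0.332,0.02],[0.002,0.528,0.004],0.6],[[0.025,-0.332,0.02],[0.002,0.528,0.004],0.6],[[0.025,-0.332,0.02],[0.002,0.528,0.004],0.6],[[0.025,-0.332,0.02],[0.002,0.528,0.004],0.6],[[0.025,-0.332,0.02],[0.002,0.528,0.004],0.6],[[0.025,-0.332,0.02],[0.002,0.528,0.004],0.6],[[0.025,-0.332,0.02],[0.002,0.528,0.004],0.6],[[0.025,-0.332,0.02],[0.002,0.528,0.004],0.6]]'
python3 plan.py platen .056
```

```text
t: 23.5
ee_pos: [0.4684, -0.221, 0.1365]
eef_rot: [-3.141, -0.007, -3.14]
force: [-0.7, 0.1, -1.5]
opening: 0.0598
grasp_force: 67.1
t 23.5 pos [ 0.4684 -0.221   0.1365] open 0.0598 F [-0.7  0.1 -1.5]
  shift [-0.002  -0.0009  0.0605] turn [-0.001 -0.007  0.002]
```

```bash
python3 -m handwheel '[[[-0.002,-0.001,0.035],[-0.001,-0.007,0.002],0.6],[[-0.002,-0.001,0.055],[-0.001,-0.007,0.002],0.6],[[-0.002,-0.001,0.059],[-0.001,-0.007,0.002],0.6],[[-0.002,-0.001,0.059],[-0.001,-0.007,0.002],0.6],[[-0.002,-0.001,0.059],[-0.001,-0.007,0.002],0.6]]'
python3 plan.py platen .0485
```

```text
t: 24.12
ee_pos: [0.4708, -0.2239, 0.0791]
eef_rot: [-3.14, 0.003, 3.139]
force: [-0.7, -0.6, -1.9]
opening: 0.0594
grasp_force: 67.2
t 24.12 pos [ 0.4708 -0.2239  0.0791] open 0.0594 F [-0.7 -0.6 -1.9]
  shift [0.0008 0.0019 0.0106] turn [-0.002  0.003 -0.002]
```

```bash
python3 -m handwheel '[[[0.001,0.002,0.004],[-0.002,0.003,0],0.6],[[0.001,0.002,0.007],[-0.002,0.003,0],0.6],[[0.001,0.002,0.0085],[-0.002,0.003,0],0.6],[[0.001,0.002,0.0085],[-0.002,0.003,0],0.6]]'
python3 -m handwheel '[[[0,0,0.0005],[0,0,0],0.6],[[0,0,0.001],[0,0,0],0.6]]'
```

```text
t: 24.62
ee_pos: [0.4686, -0.2216, 0.0693]
eef_rot: [3.14, -0.003, 3.139]
force: [-0.5, 0.8, 0.2]
opening: 0.0596
grasp_force: 67.5
t: 24.88
ee_pos: [0.4687, -0.2217, 0.0692]
eef_rot: [3.14, -0.003, 3.139]
force: [-4.6, 3.0, 8.7]
opening: 0.0597
grasp_force: 68.1
```

Seated. Release, back off and inspect.

```bash
python3 -m handwheel '[[[0,0,0],[0,0,0],0.2],[[0,0,0],[0,0,0],0.1],[[0,0,0],[0,0,0],0],[[0,0,0],[0,0,0],0],[[0,0,-0.04],[0,0,0],0],[[0,0,-0.1],[0,0,0],0],[[0,0,-0.12],[0,0,0],0],[[0,0,-0.12],[0,0,0],0]]'
python3 -m handwheel '[[[0.05,-0.2,-0.03],[0,0,0],0],[[0.05,-0.2,-0.03],[0,0,0],0],[[0.05,-0.2,-0.03],[0,0,0],0],[[0.05,-0.2,-0.03],[0,0,0],0],[[0.05,-0.2,-0.03],[0,0,0],0],[[0.05,-0.2,-0.03],[0,0,0],0]]'
python3 - <<'E'
from plan import *
from workcell import eyes
P=[];X,Y,Z=np.eye(3)
for nm in('top','side'):
    d=eyes.capture(nm);q=proj(d,PL+[0,0,.03])[0].astype(int);print(nm,q)
    hsv=cv2.cvtColor(d['image'],cv2.COLOR_RGB2HSV);m=(hsv[...,0]>100)&(hsv[...,0]<125)&(hsv[...,1]>110)
    yy,xx=np.mgrid[:384,:512];m&=np.hypot(xx-q[0],yy-q[1])<20
    print(xx[m].mean(),yy[m].mean(),silcen(d,outline(np.array([.4685,-.2204,.046]),X,Y,Z,.016,.006))[0])
    P.append(cv2.resize(d['image'][q[1]-30:q[1]+30,q[0]-30:q[0]+30],(390,390),interpolation=2))
cv2.imwrite('pics/a7.png',np.hstack(P)[...,::-1])
E
```

```text
t: 25.88
ee_pos: [0.4705, -0.2227, 0.1905]
eef_rot: [-3.141, 0.002, 3.139]
force: [-0.3, 0.6, -0.1]
opening: 0.0857
grasp_force: 0.0
t: 26.62
ee_pos: [0.4184, -0.4204, 0.2161]
eef_rot: [3.137, -0.005, 3.139]
force: [0.2, 1.0, -0.3]
opening: 0.0858
grasp_force: 0.0
top [364 202]
364.9122401847575 202.7459584295612 [364.7035494  202.74646843]
side [279 149]
279.3722943722944 147.4069264069264 [280.08617665 148.13053974]
```

View pics/a7.png

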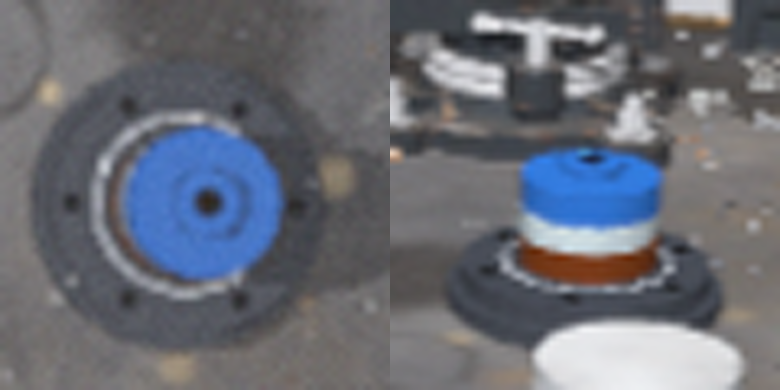

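The stack is flat and centred in the ring: brown lining, steel plate, then blue plate with its boss up. The blue plate sits at top-view pixel (364.9,202.7), with (364.7,202.7) expected, and the piston was not touched.

```bash
python3 -c "
from workcell import ticket
print(ticket.finish_job())"
```

```text
the job is handed in; nothing more can be done
None
```

The clutch pack is built and handed in at about 27 s: lining, steel plate, then pressure plate with its boss up. It lies flat and centred in the ring to about 1 mm by the top camera, and the piston was left where it stood.

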